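Draw the safety bolt of the brush chest

ROBOT

A 6-joint arm with a two-finger parallel gripper is mounted at the origin on the work surface. World frame = base frame: x ahead of the robot, y to its left, z up, the work surface at z = 0. Lengths are in mm, angles in rad, forces in N, time in s.
With the tool pointing down it reaches from about 300 to 875 mm from the base axis. Payload 4.2 kg.
Tool frame: the origin (TCP) lies midway between the tips of the shut fingers; the grasp point (between the pads) lies 19 mm behind it; z points along the fingers, y is the direction in which the jaws open and shut (so a half turn about z gives the same grasp; the last joint's range is limited). The gripper opens to 85 mm and grips with 20 to 120 N. Pads are 22 mm wide; open, the fingers measure 114 mm over their backs; the gripper's body (76 mm by 85 mm) begins 54 mm behind the grasp point. The pads swing forward as they close: fully open they stand 13 mm farther back than shut.
Start: joints at [1.328, 0.32, 1.565, -0, 1.257, -0.02], TCP at [127.053, 560.802, 231.338] pointing down, gripper open.
Joint ranges: [-3.11, 3.11], [-0.84, 2.01], [0.21, 2.61], [-1.34, 4.49], [0.05, 2.63], [-2.56, 2.56]. Speed limits (rad/s): [2.57, 2.57, 3.14, 3.14, 3.14, 3.14].

INTERFACE

Orientations are given as a rotation vector (axis times angle).
In Python, from cell import manip, eyes, finder gives the robot as it stands.
- The arm moves only by the tool drive_tool, never from a script. Its argument "steps" is a list of rows, each a list of 5 numbers: the opening, from -1 (shut) to 1 (fully open), then the shift along the tool's x, y, z in cm, then the turn about the tool's z in degrees. In form: [[grip, dx, dy, dz, yaw], ...]. A call has exactly 10 rows; each row is the pose to reach, as a shift and turn from the pose commanded when the call began, along the tool's axes at that moment; what a row does not reach only later rows make up. A row lasts 1/8 s, in which the tool goes at most 62.5 mm and 10.7 degrees, less where a joint would pass 70% of its speed; a pose out of reach is approached as far as the arm can. A call with a gripper value outside its range is refused whole. The fingers move at their own pace and stop on an object; the grip force is fixed at half the most. Time passes only in rows, so rows that repeat a pose let the fingers close, or fill a call up. It gives the time, the measured TCP pose, the force and the opening at its end, in the units of the state.
- manip.observe(): the state, without advancing time (a new reading comes with each control period).
- eyes.snapshot(name): name is "scene" or "top" or "wrist"; returns the picture (420x560x3 uint8, red, green, blue); there is no depth.
- eyes.calibration(name): a dict with "fov_y" (degrees; the focal length in pixels is half the picture's height over the tangent of half this angle, whatever the lens; pixels are square), "cx", "cy" (the principal point, pixels), "extrinsics" (4x4, takes a point from camera to world coordinates). Camera axes: x right, y up, looking along -z (the intrinsics and any distortion apply to the point x, -y, -z); pixel columns grow to the right and rows downward; lengths in mm; the calibration is good to about 2 mm. A picture is of the moment at which its call begins: read the wrist's pose just before it. calibration takes no time and is no camera call; for the wrist camera it gives the pose at the moment of the call.
- manip.sign_off(): hands the job in, once; it reports no verdict.
Trained networks look in the newest picture that a camera, given by its name, has taken for a name from the list of things; names that differ only in an ending like _2 or _b are one class to them, and where a whole thing is asked for, a point or a joint stands for the part that bears it (a point fixed in the world has none). Each returns a list of dicts, best first, with "score" (0 to 1); they miss things now and then, are a little off and sometimes report something else, mostly with a low value. They report only what shows in the picture. A call takes as long as a camera call.
- finder.outline_of(query, camera): "mask" (420x560 bool, what is visible of it) and "bbox" ([left, top, right, bottom] in pixels, round what is visible of it).
- finder.mark_of(query, camera): "uv" ([column, row] in pixels: a listed point, or the origin of a listed thing).
The state is a dict: "time_s": time; "joint_pos": joint angles; "dq": joint speeds; "joint_efforts": joint torques, N m; "tool_pos": TCP position; "tcp_rot": TCP orientation; "force": force on the tool from outside, world axes, zero at the start; "wrist_torque": the same for the moment, N m; "grip_width": opening from 0.0 (shut) to 1.0 (fully open).
Only numpy, scipy, OpenCV 4.12 (cv2) and the standard library are available. Lean on these libraries where they do the work, as an engineer would, in place of code of your own. Each camera call takes 0.05 s, during which the arm holds its last target. There are 200 camera calls.

TASK

Unbolt the lid of the wooden brush chest: press the red spring catch fully down with one fingertip and, keeping it down, push the black bolt knob with the other fingertip towards the catch until the bolt is fully back. Only then let the catch spring up, so that it locks the bolt open, and take the hand clear. Nothing needs picking up: leave the jar, the block and the brushes where they are.

Things in the scene. Friction and masses are not known exactly. Their poses are not given: they have to be found in the camera images.
- chest: Fixed pale wooden chest, 240 mm (its x) by 420 mm (its y), 100 mm high; origin at the centre of its underside. Its flat top is a lift-out lid between two darker end rails flush with it. The bolt sits on the lid, towards the chest's -y end; its steel keeper stands on that end rail.
- bolt_unit: Steel safety bolt, fixed on the lid. Origin on the lid surface under the bolted knob; z up; +x: the way the bolt is drawn back (chest's +y). In mm in this frame, all centred on y 0: base plate x -61 to 88, 44 wide; bridges over the bar x -58 to -50 and -34 to -26, top z 29; keeper x -88 to -72, top z 29; bar 14.5 wide, top z 26, bolted x -86 to 9; catch housing x 44 to 81, 31 wide, top z 26.
- knob (a point): Centre of the top of the bolt's black knob: an upright round post, 14 mm in diameter, that stands on the bar from z 26 to 58 mm in the bolt_unit frame; at x 0 when bolted, x 28 mm when fully back. It moves with the bolt. Between the knob and the thumb plate nothing rises above z 26.
- thumb_plate (a point): Centre of the top of the red catch's flat thumb plate: 46 mm along the bolt by 26 mm across, x 40 to 86, y -13 to 13 in the bolt_unit frame; top at z 43 mm when up, z 34 when fully down, so that a fingertip holding it down is still above bar (z 26) and bridges (z 29). A fingertip on it may stay put or slide along it.
- bolt (a joint): Travel of the bolt in m along the bolt_unit's +x: 0 = bolted (it starts within 1 mm of that), 0.028 = end stop, fully back. About 2 N of friction, no spring. While the catch is up its tooth stands behind the bar's end and blocks it.
- catch (a joint): How far the catch is pressed straight down, in m: 0 = up, 0.009 = end stop; spring 2 N at first, 6.5 N at the end. It frees the bolt from 0.004 on. Let up early, it rubs under the bar at 0.004 or drops into a half-way safety notch (bolt near 0.014) and stops the bolt. With the bolt at 0.0255 or more it springs right up to 0 into the last notch and locks the bolt open.
- glue_jar: Bystander: closed amber glass jar with a black lid, 54 mm in diameter, 55 mm high, standing loose on the lid; origin at the centre of its foot.
- block: Bystander: pale wooden block with green felt on top, 60 by 44 by 40 mm, loose on the lid; origin at the centre of its underside.
- brush: Bystander: brush lying loose across the lid beyond the catch, 11 mm thick and 189 mm long along its x, black handle, tan hair to +x; origin on the lid under its middle.
- brush_pot: Bystander: blue ceramic pot, 88 mm in diameter and 92 mm high, with nine brushes standing in it up to about 240 mm above the table; loose on the table to the left of the chest; origin at the centre of its foot.

How it is judged (in metres and radians):
On the way, in this order (a step that is already met when the one before it is completed fails the run):
1. the catch is pressed down while the bolt is still shot (value of joint catch above 0.005 m and value of joint bolt below 0.005 m), for 0.05 s.
2. the bolt is drawn fully back with the catch still held down (value of joint bolt above 0.0255 m and value of joint catch above 0.005 m), for 0.1 s.
At the end, for the whole second after the job is handed in: The bolt stands at least 25 mm back (of 28), the catch has sprung up again (less than 2 mm pressed) and locks it there, and jar, block, brush and brush pot are within 20 mm of where they stood (value of joint bolt above 0.025 m and value of joint catch below 0.002 m and distance of each of glue_jar, block, brush, brush_pot from where it was at the start of the episode below 0.02 m); the robot touches nothing.
It fails at once if the catch is let up while the bolt is under way (value of joint bolt between 0.006 and 0.023 m and value of joint catch below 0.0048 m).
It fails at once if the glue jar is picked up or pushed away (distance of glue_jar from where it was at the start of the episode above 0.02 m).
It fails at once if the block is picked up or pushed away (distance of block from where it was at the start of the episode above 0.02 m).
It fails at once if the brush is picked up or pushed away (distance of brush from where it was at the start of the episode above 0.02 m).
It fails at once if the brush pot is picked up or pushed away (distance of brush_pot from where it was at the start of the episode above 0.02 m).
It also fails if it takes over 38 s, if anything falls off the work surface, if the arm or the gripper's body presses on something with over 40 N, if the wrist force passes 120 N, or if a joint passes its speed limit or range.

## Working session

There is one attempt and no reset: what is moved stays moved. The work goes in short steps, Python scripts to look and compute and a tool call to move; the robot and the scene stay as the last step left them, time stands still between calls to the robot, and variables do not carry over. Pictures are saved under pics/ and viewed, about 8 in all and at most 12, crops included, and the job is handed in when it is done.

Besides the shell and the picture viewer there is one more tool, called after "Request:" in YAML: its name, and indented under it one key for each argument. drive_tool: Moves the arm, as the interface text tells. Its arguments: {"type":"object","properties":{"steps":{"type":"array"}},"required":["steps"]}

```bash
mkdir -p pics; cat > h.py <<'E'
import numpy as np, cv2
from cell import manip, eyes, finder
def ray(name,uv,c=None):
    c=c or eyes.calibration(name); E=np.array(c["extrinsics"]); f=210/np.tan(np.radians(c["fov_y"]/2))
    d=np.array([(uv[0]-c["cx"])/f,-(uv[1]-c["cy"])/f,-1]); return E[:3,3],E[:3,:3]@d
def atz(name,uv,z,c=None):
    o,d=ray(name,uv,c); return o+d*(z-o[2])/d[2]
E
python3 - <<'E'
from h import *
s=manip.observe(); print(s)
for n in ["scene","top","wrist"]:
    c=eyes.calibration(n); im=eyes.snapshot(n); print(n,{k:v for k,v in c.items() if k!="extrinsics"},np.round(c["extrinsics"],3).tolist())
    cv2.imwrite(f"pics/{n}0.png",im[:,:,::-1])
    for q,z in [("knob",158),("thumb_plate",143),("bolt_unit",100),("glue_jar",100),("block",100),("brush",100),("brush_pot",0),("chest",0)]:
        for r in finder.mark_of(q,n)[:1]: print(q,round(r["score"],2),np.round(r["uv"],1),np.round(atz(n,r["uv"],z,c),1))
a=[cv2.imread(f"pics/{n}0.png") for n in ["top","wrist"]]
cv2.imwrite("pics/a.png",cv2.resize(np.vstack(a)[:, :],None,fx=.71,fy=.71))
E
```

```text
{'time_s': 0.0, 'joint_pos': array([ 1.32797828e+00,  3.20290772e-01,  1.56567878e+00, -9.38017332e-06,
        1.25739631e+00, -2.00064942e-02]), 'dq': array([-1.12516300e-04,  5.60824595e-04, -5.66995226e-04, -2.20221987e-03,
       -9.28054795e-05, -2.12956846e-05]), 'joint_efforts': array([-2.99978376e-05, -4.15513730e+01, -2.34161568e+01,  4.47285004e-05,
        8.31925368e-03,  3.15126655e-06]), 'tool_pos': array([126.95008146, 560.3212843 , 230.48300201]), 'tcp_rot': array([-3.49238543e-01, -3.12189444e+00,  2.76298358e-03]), 'force': array([-0.35307513, -0.34351605, -0.41348919]), 'wrist_torque': array([-0.00278824,  0.02270326, -0.01962529]), 'grip_width': 0.9949399754043355}
scene {'fov_y': 43.512930312812045, 'cx': 282.94819382259783, 'cy': 215.11139562550449} [[-0.431, -0.767, 0.476, 1007.689], [0.903, -0.366, 0.226, 475.491], [0.001, 0.527, 0.85, 966.516], [0.0, 0.0, 0.0, 1.0]]
knob 0.71 [157.9 146.4] [516.8 -30.2 158. ]
thumb_plate 0.74 [186.9 157.7] [507.3  27.6 143. ]
bolt_unit 0.56 [163.  164.6] [517.9 -30.9 100. ]
glue_jar 0.86 [253.7 214.5] [545. 193. 100.]
block 
[... 214 characters left out ...]
: 279.22594424526187, 'cy': 207.82352545718064} [[-0.012, 0.982, -0.189, 428.814], [-1.0, -0.014, -0.005, 245.58], [-0.008, 0.189, 0.982, 789.614], [0.0, 0.0, 0.0, 1.0]]
knob 0.82 [449.7 222.7] [521.2 -33.5 158. ]
thumb_plate 0.76 [408.7 235. ] [503.4  30.9 143. ]
glue_jar 0.6 [316.1 220.6] [536.8 182.4 100. ]
block 0.78 [327.8 284.6] [422.6 165.3 100. ]
brush 0.67 [357.5 235.1] [509.4 108.7 100. ]
brush_pot 0.82 [158.9 236.9] [522.8 499.5   0. ]
chest 0.58 [372.7 234. ] [522.9  57.4   0. ]
wrist {'fov_y': 58.88278922677102, 'cx': 282.1294955941857, 'cy': 209.1537296616669} [[0.222, -0.938, -0.266, 59.739], [0.975, 0.213, 0.061, 576.142], [-0.0, -0.272, 0.962, 373.727], [0.0, 0.0, 0.0, 1.0]]
```

View pics/a.png

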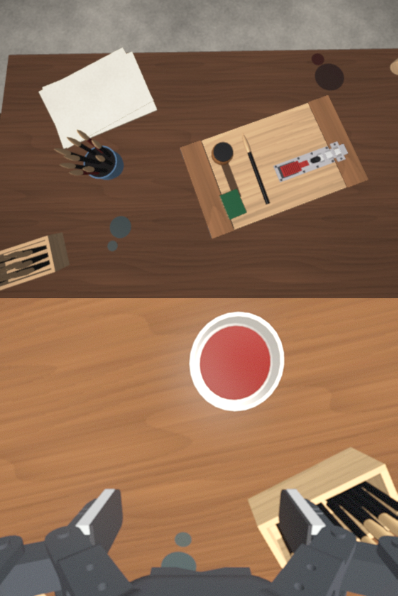

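View pics/scene0.png

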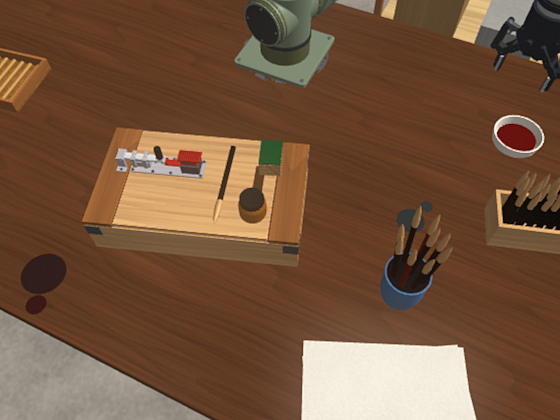

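The top view shows the bolt on the right of the chest: knob at about (450,223) and red plate at (409,235) in the full picture. The wrist camera shows only clutter so far. I'll move over the bolt with the jaws along it.

Request:
drive_tool:
  steps:
    - [0.3, -4.4, -4.1, 0, -2.5]
    - [0.3, -8.8, -8.2, 0, -5]
    - [0.3, -13.2, -12.3, 0, -7.5]
    - [0.3, -17.6, -16.4, 0, -10]
    - [0.3, -22, -20.5, 0, -12.5]
    - [0.3, -26.4, -24.6, 0, -15]
    - [0.3, -30.8, -28.7, 0, -17.5]
    - [0.3, -35.2, -32.8, 0, -20]
    - [0.3, -39.6, -36.9, 0, -22.5]
    - [0.3, -44, -41, 0, -25]

```text
time_s: 2.6
tool_pos: [466.6, 61.9, 231.6]
tcp_rot: [-0.336, 3.122, 0.001]
force: [1.3, -0.0, -0.2]
grip_width: 0.649
```

Request:
drive_tool:
  steps:
    - [0.3, -1, -2, 0, 0]
    - [0.3, -2, -5, 0, 0]
    - [0.3, -3.1, -7, 0, 0]
    - [0.3, -3.1, -7, 0, 0]
    - [0.3, -3.1, -7, 0, 0]
    - [0.3, -3.1, -7, 0, 0]
    - [0.3, -3.1, -7, 0, 0]
    - [0.3, -3.1, -7, 0, 0]
    - [0.3, -3.1, -7, 0, 0]
    - [0.3, -3.1, -7, 0, 0]

```text
time_s: 3.85
tool_pos: [510.7, 1.9, 231.3]
tcp_rot: [-0.335, 3.124, 0.0]
force: [0.3, -0.4, -0.2]
grip_width: 0.648
```

```bash
cat > look.py <<'E'
from h import *
import sys
from scipy.spatial.transform import Rotation as Ro
s=manip.observe(); p=s["tool_pos"]; R=Ro.from_rotvec(s["tcp_rot"]).as_matrix(); print(s["time_s"],p,s["grip_width"],s["force"])
print("tool y angle",np.degrees(np.arctan2(R[1,1],R[0,1])))
c=eyes.calibration("wrist"); im=eyes.snapshot("wrist"); cv2.imwrite(f"pics/{sys.argv[1]}.png",im[:,:,::-1])
P={}
for q,z in [("knob",158),("thumb_plate",143),("bolt_unit",100),("brush",100)]:
    for r in finder.mark_of(q,"wrist")[:1]:
        w=atz("wrist",r["uv"],z,c); P[q]=w; print(q,round(r["score"],2),np.round(r["uv"],1),"world",np.round(w,1),"tool mm",np.round(R.T@(w-p),1))
d=P["thumb_plate"]-P["knob"]; print("dir",np.degrees(np.arctan2(d[1],d[0])),np.hypot(*d[:2]))
m=finder.outline_of("thumb_plate","wrist")
if m:
    r=cv2.minAreaRect(np.argwhere(m[0]["mask"])[:,::-1].astype(np.float32)); b=cv2.boxPoints(r)
    print("catch mask",m[0]["score"],np.round(b).tolist())
E
python3 look.py w1
```

```text
3.85 [510.69134181   1.92052984 231.30126305] 0.6481514255288353 [ 0.26796418 -0.43082359 -0.19708484]
tool y angle 102.23880158645945
knob 0.75 [224.9 228.6] world [522.4 -31.4 158. ] tool mm [ -4.4 -35.1  73.3]
thumb_plate 0.84 [324.2 209.5] world [501.6  27.6 143. ] tool mm [ 3.4 27.1 88.3]
bolt_unit 0.6 [232.2 203. ] world [522.2 -34.5 100. ] tool mm [ -3.6 -38.1 131.3]
brush 0.87 [417.  222.5] world [507.5 107.8 100. ] tool mm [-19.3 104.1 131.3]
dir 109.4051416355016 62.61646767337987
catch mask 0.63 [[245.0, 194.0], [358.0, 181.0], [363.0, 224.0], [250.0, 237.0]]
```

View pics/w1.png

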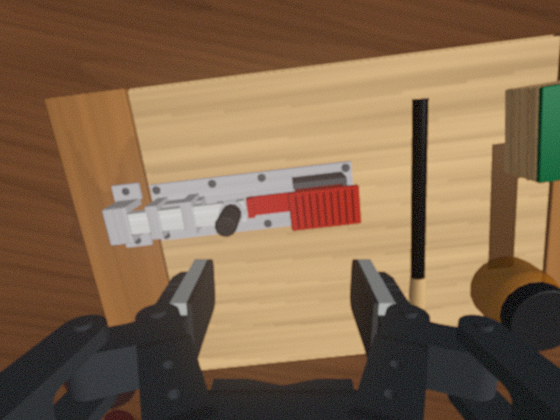

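Bolt runs from knob (225,229) to red plate (325,208), about 6.5° off the jaws' axis; detected spacing 62.6 mm matches the 63 expected. I'll align, shift and come down to a closer look.

Request:
drive_tool:
  steps:
    - [0.3, -0.1, -0.9, 1, -3]
    - [0.3, -0.2, -1.8, 2, -6.5]
    - [0.3, -0.2, -1.8, 3, -6.5]
    - [0.3, -0.2, -1.8, 4, -6.5]
    - [0.3, -0.2, -1.8, 5, -6.5]
    - [0.3, -0.2, -1.8, 5, -6.5]
    - [0.3, -0.2, -1.8, 5, -6.5]
    - [0.3, -0.2, -1.8, 5, -6.5]
    - [0.3, -0.2, -1.8, 5, -6.5]
    - [0.3, -0.2, -1.8, 5, -6.5]

```text
time_s: 5.4
tool_pos: [516.5, -15.3, 181.5]
tcp_rot: [-0.511, 3.099, 0.0]
force: [0.3, 0.1, -0.2]
grip_width: 0.644
```

```bash
python3 look.py w2
```

```text
5.4 [516.52496193 -15.28799572 181.4509996 ] 0.6441879521712912 [ 0.31478879  0.12481393 -0.16845069]
tool y angle 108.73234828171897
knob 0.74 [245.3 251.6] world [521.3 -32.4 158. ] tool mm [  0.9 -17.7  23.5]
thumb_plate 0.77 [373.5 240.1] world [500.3  29.  143. ] tool mm [ 1.1 47.2 38.4]
bolt_unit 0.84 [254.9 214. ] world [519.7 -32.3 100. ] tool mm [  2.5 -17.2  81.5]
brush 0.63 [462.3 262.4] world [507.8 105.7 100. ] tool mm [-30.6 117.3  81.5]
dir 108.86997835780906 64.91083562129612
catch mask 0.92 [[270.0, 211.0], [416.0, 211.0], [416.0, 263.0], [270.0, 263.0]]
```

View pics/w2.png

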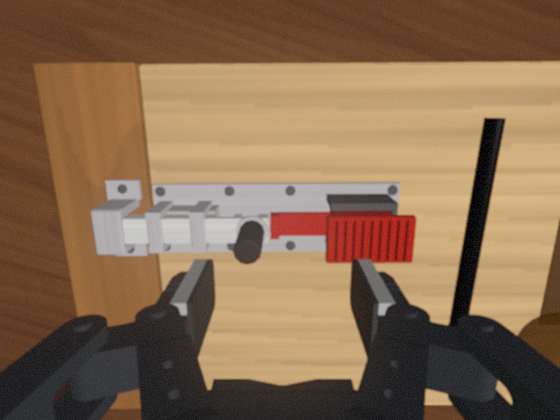

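The jaws are now in line with the bolt: knob at (247,250), left of the left pad's inner face by a few mm, and plate at 326–415 px under the right fingertip. I'll shift 2 mm back and come down beside the knob.

Request:
drive_tool:
  steps:
    - [0.3, 0.1, -0.2, 0, 0]
    - [0.3, 0.1, -0.2, 0.5, 0]
    - [0.3, 0.1, -0.2, 1, 0]
    - [0.3, 0.1, -0.2, 1.5, 0]
    - [0.3, 0.1, -0.2, 2, 0]
    - [0.3, 0.1, -0.2, 2.5, 0]
    - [0.3, 0.1, -0.2, 3, 0]
    - [0.3, 0.1, -0.2, 3.5, 0]
    - [0.3, 0.1, -0.2, 3.8, 0]
    - [0.3, 0.1, -0.2, 3.8, 0]

```text
time_s: 6.95
tool_pos: [516.1, -17.5, 143.1]
tcp_rot: [0.511, -3.099, -0.0]
force: [0.6, -0.2, 0.1]
grip_width: 0.648
```

```bash
python3 - <<'E'
from h import *
s=manip.observe(); print(s["time_s"],s["tool_pos"],s["force"])
a=eyes.snapshot("wrist")[:,:,::-1]; b=eyes.snapshot("scene")[120:225,80:240,::-1]
cv2.imwrite("pics/w3.png",np.vstack([cv2.resize(a,(448,336)),cv2.resize(b,(448,264),interpolation=2)]))
E
```

```text
6.95 [516.05092948 -17.50122094 143.05654794] [ 0.55041078 -0.1652042   0.11542059]
```

View pics/w3.png

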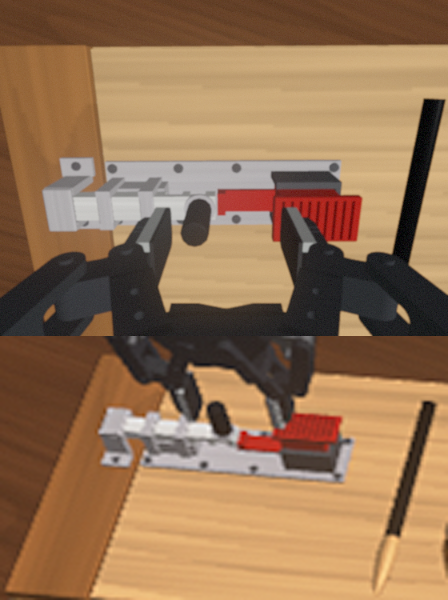

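Left fingertip is behind the knob (pad at col 165, knob at 195) and the right fingertip only just overlaps the plate's left edge (col 275). I'll open 4 mm more and move 2 mm on, then press down.

Request:
drive_tool:
  steps:
    - [0.4, 0, 0.2, 0, 0]
    - [0.4, 0, 0.2, 0, 0]
    - [0.4, 0, 0.2, 0, 0]
    - [0.4, 0, 0.2, 0.2, 0]
    - [0.4, 0, 0.2, 0.4, 0]
    - [0.4, 0, 0.2, 0.5, 0]
    - [0.4, 0, 0.2, 0.6, 0]
    - [0.4, 0, 0.2, 0.6, 0]
    - [0.4, 0, 0.2, 0.6, 0]
    - [0.4, 0, 0.2, 0.6, 0]

```text
time_s: 8.3
tool_pos: [515.4, -15.6, 137.4]
tcp_rot: [0.511, -3.1, -0.0]
force: [-0.9, -0.2, 2.5]
grip_width: 0.701
```

Request:
drive_tool:
  steps:
    - [0.4, 0, 0, 0.1, 0]
    - [0.4, 0, 0, 0.2, 0]
    - [0.4, 0, 0, 0.3, 0]
    - [0.4, 0, 0, 0.4, 0]
    - [0.4, 0, 0, 0.5, 0]
    - [0.4, 0, 0, 0.6, 0]
    - [0.4, 0, 0, 0.65, 0]
    - [0.4, 0, 0, 0.65, 0]
    - [0.4, 0, 0, 0.65, 0]
    - [0.4, 0, 0, 0.65, 0]

```text
time_s: 9.55
tool_pos: [515.5, -15.5, 130.9]
tcp_rot: [-0.511, 3.1, 0.0]
force: [-1.6, 0.9, 5.4]
grip_width: 0.7
```

```bash
python3 - <<'E'
from h import *
s=manip.observe(); print(s["time_s"],s["tool_pos"],s["force"])
a=eyes.snapshot("wrist")[:,:,::-1]; b=eyes.snapshot("scene")[120:225,80:240,::-1]
cv2.imwrite("pics/w4.png",np.vstack([cv2.resize(a,(448,336)),cv2.resize(b,(448,264),interpolation=2)]))
E
```

```text
9.55 [515.52054778 -15.54321572 130.92330809] [-1.62105324  0.86414259  5.39808698]
```

View pics/w4.png

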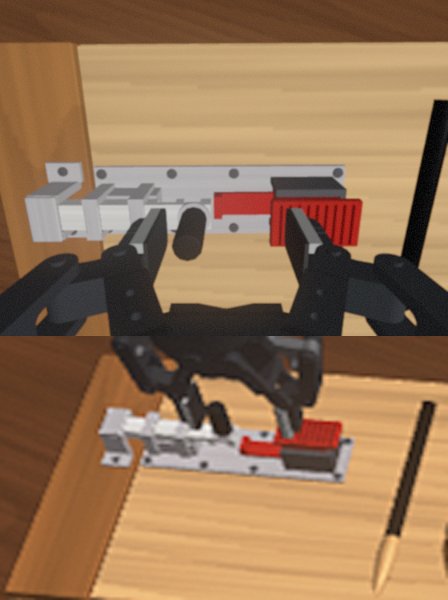

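The plate is visibly down (5.4 N ≈ 7 mm), with the left pad (col 160) just behind the knob (col 190). Now I'll push, a touch deeper.

Request:
drive_tool:
  steps:
    - [0.4, 0, 0, 0.1, 0]
    - [0.4, 0, 0.3, 0.1, 0]
    - [0.4, 0, 0.6, 0.1, 0]
    - [0.4, 0, 0.9, 0.1, 0]
    - [0.4, 0, 1.2, 0.1, 0]
    - [0.4, 0, 1.5, 0.1, 0]
    - [0.4, 0, 1.8, 0.1, 0]
    - [0.4, 0, 2.1, 0.1, 0]
    - [0.4, 0, 2.4, 0.1, 0]
    - [0.4, 0, 2.7, 0.1, 0]

```text
time_s: 10.9
tool_pos: [508.8, 8.3, 130.6]
tcp_rot: [-0.512, 3.095, -0.006]
force: [0.8, -6.6, 5.8]
grip_width: 0.702
```

```bash
python3 - <<'E'
from h import *
s=manip.observe(); print(s["time_s"],s["tool_pos"],s["force"])
a=eyes.snapshot("wrist")[:,:,::-1]; b=eyes.snapshot("scene")[120:225,80:240,::-1]
cv2.imwrite("pics/w5.png",np.vstack([cv2.resize(a,(448,336)),cv2.resize(b,(448,264),interpolation=2)]))
E
```

```text
10.9 [508.82376385   8.30626484 130.57306641] [ 0.8228387  -6.63746249  5.79147381]
```

View pics/w5.png

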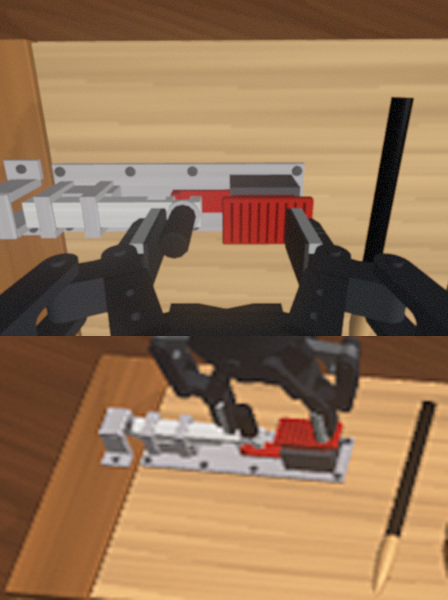

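The bolt is about 20 mm back, catch still held (5.8 N). The right fingertip (inner face at col 290) is nearing the plate's end (col 312). For the rest I'll close the jaws while advancing, so that the right tip stays put.

Request:
drive_tool:
  steps:
    - [0.36, 0, 0.1, 0, 0]
    - [0.32, 0, 0.2, 0, 0]
    - [0.28, 0, 0.25, 0, 0]
    - [0.24, 0, 0.3, 0, 0]
    - [0.2, 0, 0.4, 0, 0]
    - [0.2, 0, 0.4, 0, 0]
    - [0.2, 0, 0.4, 0, 0]
    - [0.2, 0, 0.4, 0, 0]
    - [0.2, 0, 0.4, 0, 0]
    - [0.2, 0, 0.4, 0, 0]

```text
time_s: 12.25
tool_pos: [507.4, 12.6, 130.8]
tcp_rot: [-0.511, 3.096, -0.004]
force: [-0.5, -4.0, 5.7]
grip_width: 0.605
```

```bash
python3 - <<'E'
from h import *
s=manip.observe(); print(s["time_s"],s["tool_pos"],s["force"])
a=eyes.snapshot("wrist")[:,:,::-1]; b=eyes.snapshot("scene")[120:225,80:240,::-1]
cv2.imwrite("pics/w6.png",np.vstack([cv2.resize(a,(448,336)),cv2.resize(b,(448,264),interpolation=2)]))
E
```

```text
12.25 [507.38873915  12.64705773 130.78329144] [-0.49704992 -4.04316727  5.72461142]
```

View pics/w6.png

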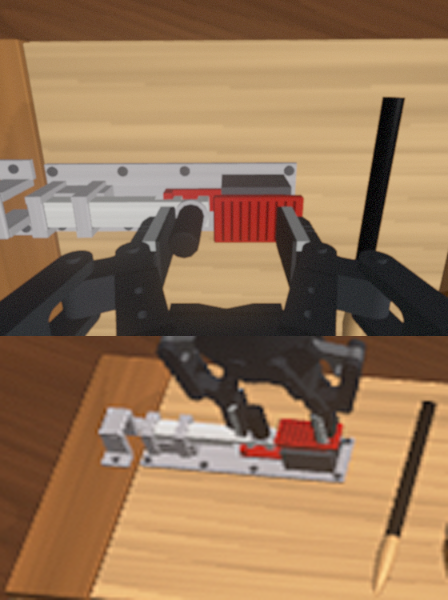

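No end-stop force yet (4 N); the right tip stayed put on the plate. Continuing the same way.

Request:
drive_tool:
  steps:
    - [0.18, 0, 0.05, 0, 0]
    - [0.16, 0, 0.1, 0, 0]
    - [0.14, 0, 0.15, 0, 0]
    - [0.12, 0, 0.2, 0, 0]
    - [0.1, 0, 0.25, 0, 0]
    - [0.1, 0, 0.3, 0, 0]
    - [0.1, 0, 0.3, 0, 0]
    - [0.1, 0, 0.3, 0, 0]
    - [0.1, 0, 0.3, 0, 0]
    - [0.1, 0, 0.3, 0, 0]

```text
time_s: 13.6
tool_pos: [507.8, 11.6, 131.4]
tcp_rot: [-0.514, 3.093, -0.016]
force: [3.0, -19.0, 9.0]
grip_width: 0.558
```

19 N along the bolt: end stop reached, and the tip travel (34 mm less a 5 mm gap) agrees with 28 mm. Now I'll ease the overpush slightly and lift straight up.

Request:
drive_tool:
  steps:
    - [0.1, 0, -0.2, 0, 0]
    - [0.1, 0, -0.2, -0.3, 0]
    - [0.1, 0, -0.2, -0.6, 0]
    - [0.1, 0, -0.2, -0.9, 0]
    - [0.1, 0, -0.2, -1.2, 0]
    - [0.1, 0, -0.2, -1.5, 0]
    - [0.1, 0, -0.6, -1.7, 0]
    - [0.1, 0, -0.7, -2.5, 0]
    - [0.1, 0, -0.7, -4, 0]
    - [0.1, 0, -0.7, -6, 0]

```text
time_s: 14.85
tool_pos: [506.9, 10.3, 191.0]
tcp_rot: [-0.512, 3.099, 0.0]
force: [0.5, 0.0, 0.5]
grip_width: 0.55
```

Request:
drive_tool:
  steps:
    - [0.1, 0, 0, -2, 0]
    - [0.1, 0, 0, -4, 0]
    - [0.1, 0, 0, -6, 0]
    - [0.1, 0, 0, -7, 0]
    - [0.1, 0, 0, -7, 0]
    - [0.1, 0, 0, -7, 0]
    - [0.1, 0, 0, -7, 0]
    - [0.1, 0, 0, -7, 0]
    - [0.1, 0, 0, -7, 0]
    - [0.1, 0, 0, -7, 0]

```text
time_s: 16.1
tool_pos: [506.9, 9.9, 259.7]
tcp_rot: [0.511, -3.1, -0.0]
force: [0.4, -0.9, -0.9]
grip_width: 0.548
```

```bash
python3 look.py w7; python3 - <<'E'
from h import *
a=cv2.imread("pics/w7.png"); b=eyes.snapshot("scene")[100:280,60:300,::-1]
cv2.imwrite("pics/w7b.png",np.vstack([cv2.resize(a,(400,300)),cv2.resize(b,(400,300),interpolation=2)]))
E
```

```text
16.1 [506.85140364   9.93607607 259.70091518] 0.5484895200140518 [ 0.37353542 -0.93521324 -0.86703817]
tool y angle 108.73260808082355
knob 0.58 [258.5 210.5] world [513.  -5. 158.] tool mm [ -1.  -16.2 101.7]
thumb_plate 0.89 [308.6 201.9] world [499.7  27.6 143. ] tool mm [  1.1  19.  116.7]
bolt_unit 0.69 [227.4 190.8] world [522. -33. 100.] tool mm [ -0.6 -45.6 159.7]
brush 0.55 [387.5 228.7] world [510.1 106.3 100. ] tool mm [-34.   90.2 159.7]
dir 112.142063199512 35.250900984261605
catch mask 0.74 [[240.0, 220.0], [240.0, 184.0], [340.0, 184.0], [340.0, 220.0]]
```

View pics/w7b.png

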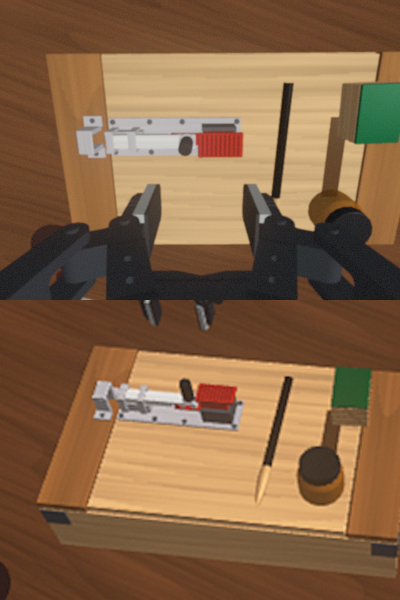

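The bar is out of the keeper, the knob stands next to the raised red plate (spacing 35 mm, as expected when fully back), and the bystanders look unmoved. Handing in.

```bash
python3 -c "
from cell import manip; print(manip.sign_off())"
```

```text
the job is handed in; nothing more can be done
None
```

The bolt is drawn fully back, the catch has sprung up again, and I handed the job in at about 16 s of the 38 s allowed. The interface gives no verdict, so this rests on my own checks.

- **How it was done:** I pressed the red catch about 7 mm down (5.4 N) with one fingertip, with the other fingertip behind the knob. With the catch held down, I pushed the knob towards it until the force along the bolt rose to 19 N, which I took as the end stop. Then I lifted straight off.
- **Bolt:** The last picture puts the knob 35 mm from the thumb plate. It was about 63 mm at the start, so the bolt moved about 28 mm. The bar is out of the keeper.
- **Catch:** The plate looks raised, but I judged that by eye only and did not measure its height.
- **Hand and bystanders:** The hand is about 10 cm above the knob with about 1 N or less on the tool. The brush was found within about 4 mm of its first position. The jar and block look unmoved, by eye only. The brush pot was outside the last crops, but the arm never came near it.
- **Where checks disagreed:** The bolt's direction read 99° to 109° from the different cameras before I moved in. I used the close wrist view (108.7°), which lined up well. In the last look the knob-to-plate line read 112°, which I put down to detection error over the shorter 35 mm spacing.

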